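# Stand the tin heavy end down in the pull-out tray

## Task

A closed oblong tin lies on the worktop with a steel weight hidden in one of its two identical ends: pick it up and judge by its tilt or pull which end is heavy. Stand it upright, heavy end down, by itself in the empty front bay of the pulled-out wooden tray, then push the tray fully home. Leave the other things on the worktop where they are.

Things in the scene. Friction and masses are not known exactly. Their poses are not given: they have to be found in the camera images.
- tin_center (a point): centre of the closed aluminium tin, a square box 150 x 50 x 50 mm, 0.5 to 0.7 kg in all, lying on one long side (centre 25 mm above the worktop). Its x axis runs along the 150 mm length, y and z across. Both ends look the same; a steel piece of 0.32 to 0.48 kg fills one half, a wooden piece of 0.04 kg the other, so the centre of mass lies about 20 to 27 mm from the tin's centre towards the heavy end, which may be at +x or at -x. Its sides are rigid and bear any grip.
- tin: the same tin; origin at the centre of one long side (its underside as it lies at the start), 25 mm from tin_center; axes as tin_center.
- partition: the fixed cross wall inside the tin, at its centre, never seen; axes as tin_center. When the tin stands, the piece in the upper half rests on it: it bears under 0.6 N if the wooden piece is on top and over 3 N if the steel one is.
- caddy: fixed open-topped wooden shell, 260 (x) x 204 (y) x 70 mm, standing on the worktop, in which the tray slides; origin at the centre of its underside, x axis pointing into it, away from the robot, the way the tray is pushed home.
- tray (a joint): how far the tray is pulled out, in m: 0 is fully home against its stop, 0.12 fully out. It starts 0.08 to 0.115 out, slides with about 2.5 N of friction and stays where it is left.
- tray_bay (a point): centre of the floor of the tray's empty front bay, 14 mm above the worktop; moves with the tray, axes as the caddy. The bay is 120 (x) x 162 (y) mm inside; its side and back walls rise 39 mm above this floor, the tray's front (10 mm thick, inner face 60 mm from this point towards -x) 58 mm. Two lidded spice pots 50 mm across and 90 tall are kept (fixed) in the rear bay, their near sides about 95 mm beyond this point.
- tray_handle (a point): middle of the steel bar handle on the tray's front, 53 mm above the worktop; the bar is 100 mm long along y, 35 mm out from the front's outer face. Pushing the bar or the front towards +x of the caddy slides the tray in.
- pepper_mill: turned wooden pepper mill, 58 mm across, 170 tall; a bystander, origin at the centre of its underside
- shaker: small glass shaker, 44 mm across, 90 tall; a bystander, origin at the centre of its underside
- bowl: white bowl, 102 mm across, 66 tall; a bystander, origin at the centre of its underside
- mug: cream mug, 87 x 117 x 91 mm with its handle; a bystander, origin at the centre of its underside
- timer: round kitchen timer, 66 mm across, 60 tall; a bystander, origin at the centre of its underside

How it is judged (in metres and radians):
On the way, in this order (a step that is already met when the one before it is completed fails the run):
1. the tin is lifted: its centre more than 80 mm above the worktop (height (world z) of tin_center above 0.08 m), for 0.2 s.
2. the tin stands upright, heavy end down, released and still in the front bay while the tray is still out by more than 30 mm ((angle between tin_center's own x axis and vertical below 0.08 rad or angle between tin_center's own x axis and vertical above 3.0616 rad) and x of tin_center in the frame of tray_bay between -0.038 and 0.038 m and y of tin_center in the frame of tray_bay between -0.06 and 0.06 m and z of tin_center in the frame of tray_bay between 0.066 and 0.084 m and contact force between partition and anything else below 1.5 N and contact force between the fingers and tin below 0.1 N and linear speed of tin below 0.02 m/s and value of joint tray above 0.03 m), for 0.3 s.
At the end, for the whole second after the job is handed in: The tin stands free on the floor of the tray's front bay, its long axis within 0.08 rad of vertical, heavy end down (less than 1.5 N on its inner partition, so the wooden piece is on top), released and at rest, and the tray is home to within 4 mm ((angle between tin_center's own x axis and vertical below 0.08 rad or angle between tin_center's own x axis and vertical above 3.0616 rad) and x of tin_center in the frame of tray_bay between -0.038 and 0.038 m and y of tin_center in the frame of tray_bay between -0.06 and 0.06 m and z of tin_center in the frame of tray_bay between 0.066 and 0.084 m and contact force between partition and anything else below 1.5 N and contact force between the fingers and tin below 0.1 N and linear speed of tin below 0.02 m/s and value of joint tray below 0.004 m); the robot touches nothing.
It fails at once if the pepper mill is moved by more than 40 mm (distance of pepper_mill from where it was at the start of the episode above 0.04 m).
It fails at once if the shaker is moved by more than 40 mm (distance of shaker from where it was at the start of the episode above 0.04 m).
It fails at once if the bowl is moved by more than 40 mm (distance of bowl from where it was at the start of the episode above 0.04 m).
It fails at once if the mug is moved by more than 40 mm (distance of mug from where it was at the start of the episode above 0.04 m).
It fails at once if the timer is moved by more than 40 mm (distance of timer from where it was at the start of the episode above 0.04 m).
It also fails if it takes over 72 s, if anything falls off the work surface, if the arm or the gripper's body presses on something with over 40 N, if the wrist force passes 120 N, or if a joint passes its speed limit or range.

## Robot

A 6-joint arm with a two-finger parallel gripper is mounted at the origin on a cart in front of the work surface, level with it; the furniture and walls round the work are solid. World frame = base frame: x ahead of the robot, y to its left, z up, the work surface at z = 0. Lengths are in mm, angles in degrees, forces in N, time in s.
With the tool pointing down it reaches from about 300 to 850 mm from the base axis. Payload 4.2 kg.
Tool frame: the origin (TCP) lies at the very end of the fingers, on their centre line; the grasp point (between the pads) lies 19 mm behind it (env.grasp_offset is the distance from the TCP to the grasp point, in mm); z points along the fingers, y is the line along which they close (so a half turn about z gives the same grasp; the last joint's range is limited). The gripper opens to 91 mm and grips with 3 to 60 N. Pads are 32 mm wide; open, the fingers measure 118 mm over their backs; the gripper's body (76 mm by 178 mm) begins 60 mm behind the grasp point.
Start: joints at [64.572, 18.312, 89.639, -0, 72.044, -1.146], TCP at [236.461, 524.149, 188.276] pointing down, gripper open.
Joint ranges: [-177.97, 177.97], [-48.28, 115.42], [12.27, 149.76], [-77.06, 257.06], [2.81, 150.46], [-146.56, 146.56]. Speed limits (degrees/s): [147.25, 147.25, 180, 180, 180, 180].

## Interface

Orientations are given as [roll, pitch, yaw] about the fixed x, y, z axes, in that order (R = Rz(yaw) Ry(pitch) Rx(roll)).
In Python, from workcell import env, eyes gives the robot as it stands.
- The arm moves only by the tool send_rows, never from a script. Its arguments are lists of equal length, an entry for each row: "grip": the opening, from -1 (shut) to 1 (fully open), so that 0 is half open; "xyz": the shift along the world's x, y, z in m, a list of three; "yaw": the turn about the world's z in degrees. A call has 1 to 8 rows; each row is the pose to reach, as a shift and turn from the pose commanded when the call began; what a row does not reach only later rows make up. A row lasts 1/12 s, in which the tool goes at most 41.7 mm and 7.16 degrees, less where a joint would pass 70% of its speed; a pose out of reach is approached as far as the arm can. A call with a gripper value outside its range is refused whole. The fingers move at their own pace and stop on an object; "grip_force" is the grip in N (left out, the last holds). Time passes only in rows, so rows that repeat a pose let the fingers close. It gives the time, the measured TCP pose, the force, the opening and the grip force at its end, in the units of the state.
- env.state(): the state, without advancing time (a new reading comes with each control period).
- eyes.grab_frame(name): name is "side" or "top"; returns a dict with "frame" (480x640x3 uint8, red, green, blue), "fx", "fy", "cx", "cy" (pixels), "pose" (4x4, takes a point from camera to world coordinates). Camera axes: x right, y down, z forward; pixel columns grow to the right and rows downward; lengths in mm; the calibration is good to about 2 mm. A picture is of the moment at which its call begins. There is no depth.
- env.job_done(): hands the job in; it is judged then, once.
The state is a dict: "time_s": time; "qpos": joint angles; "qvel": joint speeds; "effort": joint torques, N m; "ee_pos": TCP position; "ee_rot": TCP orientation; "force": force on the tool from outside, world axes, zero at the start; "torque": the same for the moment, N m; "gripper_width": finger opening in mm; "gripper_force": force on a finger pad.
Only numpy, scipy, OpenCV 4.12 (cv2) and the standard library are available. Lean on these libraries where they do the work, as an engineer would, in place of code of your own. Each camera call takes 0.05 s, during which the arm holds its last target. There are 200 camera calls.

## Working session

There is one attempt and no reset: what is moved stays moved. The work goes in short steps, Python scripts to look and compute and a tool call to move; the robot and the scene stay as the last step left them, time stands still between calls to the robot, and variables do not carry over. Pictures are saved under pics/ and viewed, at most 10 in all, crops included, and the job is handed in when it is done.

Besides the shell and the picture viewer there is one more tool, called after "Emit:" as name(argument=value, ...) on one line, values as JSON. send_rows: Moves the arm, as the interface text tells. Its arguments: {"type":"object","properties":{"grip":{"type":"array"},"xyz":{"type":"array"},"yaw":{"type":"array"},"grip_force":{"type":"number"}},"required":["grip","xyz","yaw"]}

```bash
mkdir -p pics; ls; cat > h.py <<'E'
import numpy as np, cv2
from workcell import env, eyes
def grab(n,save=None):
    g=eyes.grab_frame(n)
    if save: cv2.imwrite('pics/'+save,cv2.cvtColor(np.asarray(g['frame']),cv2.COLOR_RGB2BGR))
    return g
def ray(g,u,v,z):
    P=np.asarray(g['pose']); d=P[:3,:3]@np.array([(u-g['cx'])/g['fx'],(v-g['cy'])/g['fy'],1]); o=P[:3,3]
    return o+d*(z-o[2])/d[2]
E
python3 - <<'E'
from h import *
for n in('top','side'):
    g=grab(n,n+'0.png'); print(n,g['fx'],g['cx'],g['cy'],np.round(g['pose'],3).tolist())
print(env.state())
E
```

```text
pics
top 455.2279046760696 319.17180973304795 233.177572535369 [[0.015, -0.975, 0.22, 295.367], [-1.0, -0.016, -0.002, -43.884], [0.005, -0.219, -0.976, 1239.909], [0.0, 0.0, 0.0, 1.0]]
side 552.0133827170665 330.93089859828336 235.64441476489458 [[-1.0, 0.008, 0.006, 547.975], [-0.002, 0.444, -0.896, 1252.489], [-0.01, -0.896, -0.444, 701.963], [0.0, 0.0, 0.0, 1.0]]
{'time_s': 0.1, 'qpos': array([ 6.45720073e+01,  1.83474307e+01,  8.96995671e+01,  5.52287642e-04,
        7.20419579e+01, -1.14453298e+00]), 'qvel': array([ 0.02049311, -0.0101085 , -0.21793941,  0.10435456, -0.00379381,
        0.02501228]), 'effort': array([-1.43682704e-03, -4.13333917e+01, -2.32506573e+01,  7.27311848e-02,
        4.21538064e-02, -6.57496525e-05]), 'ee_pos': array([236.24599944, 523.69696625, 187.5088329 ]), 'ee_rot': array([-1.79911073e+02, -2.30185995e-03,  1.55716368e+02]), 'force': array([-0.08700817,  0.11394029, -0.43894718]), 'torque': array([-0.01698784, -0.07293307, -0.01344913]), 'gripper_force': 0.0, 'gripper_width': 91.70837189640125}
```

View pics/top0.png

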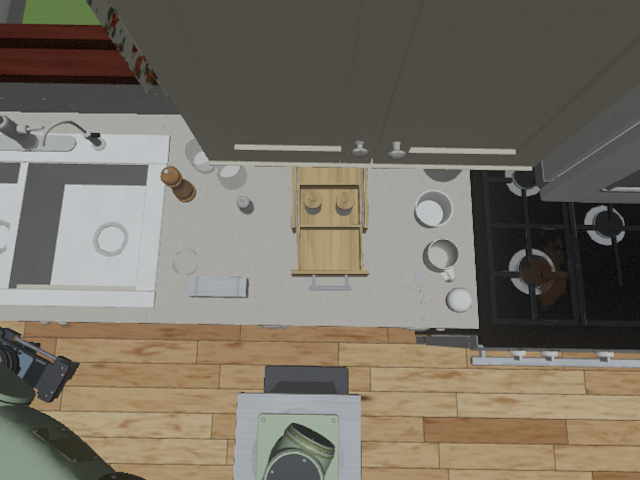

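View pics/side0.png

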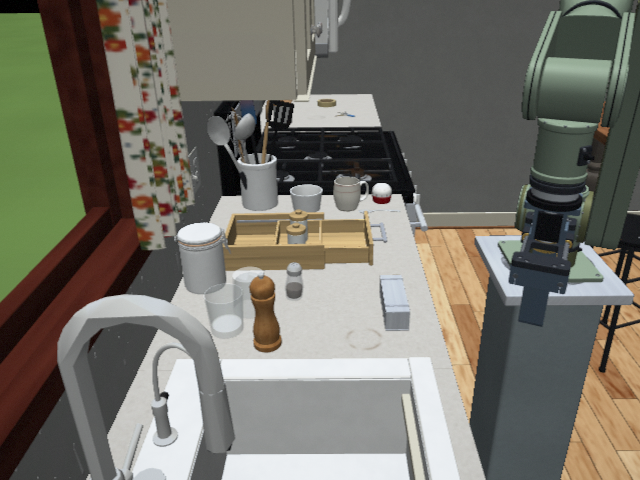

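The top view shows the tin at about (218,287), long axis almost along world y; the tray front is at row 272, its handle at (330,288). The side view shows the tin at (395,302) and nothing near it.

```bash
python3 - <<'E'
from h import *
g=grab('top'); im=g['frame']
a=cv2.resize(im[262:312,175:262],None,fx=4.6,fy=4.6,interpolation=cv2.INTER_CUBIC)
b=cv2.resize(im[215:300,280:380],None,fx=4,fy=4,interpolation=cv2.INTER_CUBIC)
c=np.zeros((600,400,3),np.uint8); c[:230,:400]=a[:230,:400]; c[240:580]=b[:340]
cv2.imwrite('pics/c.png',cv2.cvtColor(c,cv2.COLOR_RGB2BGR))
for n,(u,v,z) in dict(tl=(189,277,50),tr=(246,277,50),bl=(189,293,50),br=(247,293,50),hnd=(330,288,53),fl=(292,272,72),fr=(368,272,72)).items(): print(n,ray(g,u,v,z).round(0))
E
```

```text
tl [440. 293.  50.]
tr [442. 144.  50.]
bl [398. 290.  50.]
br [401. 139.  50.]
hnd [417. -76.  53.]
fl [454.  23.  72.]
fr [ 457. -173.   72.]
```

View pics/c.png

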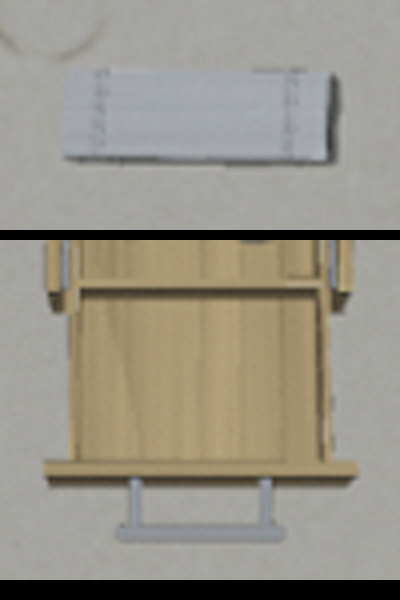

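Crop: tin corners at (189,277),(247,277),(188.5,296.5),(247,297); tray front top edge rows 270.5–274.5, bar centre (330,288.5).

```bash
python3 - <<'E'
from h import *
g=grab('top')
for n,(u,v,z) in dict(tl=(189.3,277.2,50),tr=(247.3,277.6,50),bl=(188.5,296.3,50),br=(247.2,297.3,50),hnd=(330.2,288.5,53),fin=(330,270.5,72),fl=(291.3,272.5,72),fr=(369.2,272.5,72),bayback=(330,227.5,53),bL=(299,250,53),bR=(361,250,53)).items(): print(n,ray(g,u,v,z).round(1))
s=env.state();print(s['ee_pos'],s['ee_rot'],s['torque'])
E
```

```text
tl [439.4 292.5  50. ]
tr [440.7 140.7  50. ]
bl [389.7 290.7  50. ]
br [389.5 138.4  50. ]
hnd [415.4 -76.7  53. ]
fin [459.8 -75.2  72. ]
fl [453.   24.6  72. ]
fr [ 456.2 -176.4   72. ]
bayback [578.5 -74.5  53. ]
bL [515.9   7.   53. ]
bR [ 518.5 -157.4   53. ]
[236.30505768 523.85719147 187.75069891] [-1.79940037e+02 -3.48918459e-05  1.55721144e+02] [ 0.01110049  0.01607412 -0.02928618]
```

Emit:
send_rows(grip=[1,1,1,1,1,1,1,1], xyz=[[0.02,-0.034,0],[0.04,-0.068,0],[0.06,-0.102,0],[0.08,-0.137,0],[0.1,-0.171,0],[0.12,-0.205,0],[0.14,-0.24,0],[0.16,-0.275,0]], yaw=[-7,-14,-21,-28,-35,-42,-49,-56])

```text
time_s: 0.87
ee_pos: [396.9, 247.3, 188.3]
ee_rot: [180.0, -0.0, 99.4]
force: [0.6, 0.8, 0.3]
gripper_width: 91.2
gripper_force: 0.0
```

Emit:
send_rows(grip=[1,1,1,1,1,1,1,1], xyz=[[0.0185,-0.0335,-0.02],[0.0185,-0.0335,-0.05],[0.0185,-0.0335,-0.08],[0.0185,-0.0335,-0.11],[0.0185,-0.0335,-0.14],[0.0185,-0.0335,-0.165],[0.0185,-0.0335,-0.178],[0.0185,-0.0335,-0.178]], yaw=[-5,-9,-9,-9,-9,-9,-9,-9])

```text
time_s: 1.53
ee_pos: [412.6, 214.4, 7.5]
ee_rot: [-179.6, 0.2, 90.7]
force: [-1.3, -1.1, 0.1]
gripper_width: 91.2
gripper_force: 0.0
```

Emit:
send_rows(grip=[0,-0.5,-1,-1,-1,-1,-1,-1], xyz=[[0,0,0],[0,0,0],[0,0,0],[0,0,0],[0,0,0],[0,0,0],[0,0,0],[0,0,0]], yaw=[0,0,0,0,0,0,0,0], grip_force=12)

```text
time_s: 2.2
ee_pos: [416.6, 216.2, 11.0]
ee_rot: [179.8, -0.1, 90.7]
force: [3.7, 0.6, 2.6]
gripper_width: 49.9
gripper_force: 12.0
```

Emit:
send_rows(grip=[-1,-1,-1,-1,-1,-1,-1,-1], xyz=[[0,0,0.01],[0,0,0.02],[0,0,0.03],[0,0,0.04],[0,0,0.04],[0,0,0.04],[0,0,0.04],[0,0,0.04]], yaw=[0,0,0,0,0,0,0,0])

```text
time_s: 2.87
ee_pos: [413.8, 215.1, 49.2]
ee_rot: [-179.9, 0.1, 90.7]
force: [0.5, 0.3, -6.9]
gripper_width: 49.7
gripper_force: 12.0
```

```bash
python3 - <<'E'
from h import *
g=grab('side','s1.png'); s=env.state(); print(s['force'],s['torque'],s['ee_pos'],s['gripper_width'])
im=g['frame'][190:390,300:520]; cv2.imwrite('pics/s1c.png',cv2.cvtColor(cv2.resize(im,None,fx=2.5,fy=2.5),cv2.COLOR_RGB2BGR))
E
```

```text
[ 0.41081549 -0.05081383 -5.66826838] [0.0060767  0.06596041 0.01977133] [414.0590119  215.25285383  49.32467788] 49.86430464016762
```

View pics/s1c.png

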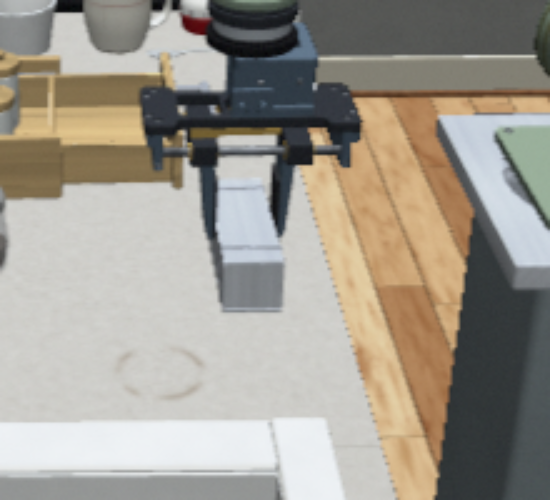

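The tin is held between the fingers (crop: near end top edge row ~248, bottom ~310, far top edge ~183); next, compare with the rows expected if level.

```bash
python3 - <<'E'
from h import *
g=grab('side'); P=np.linalg.inv(np.asarray(g['pose']))
def pr(p): c=P@np.append(p,1); return np.round([g['cx']+g['fx']*c[0]/c[2],g['cy']+g['fy']*c[1]/c[2]],1)
for t in(-25,-12,0,12,25):
    a=np.radians(t);c,s=np.cos(a),np.sin(a); C=np.array([414,216,64])
    f=lambda y,z:pr(C+[0,y*c-z*s,y*s+z*c])
    print(t,'neartop',f(75,25),'nearbot',f(75,-25),'fartop',f(-75,25))
print('obs neartop',190+248/2.5,'bot',190+310/2.5,'far',190+183/2.5)
T=np.array([env.state()['torque']]);print(T)
E
```

```text
-25 neartop [399.6 309.7] nearbot [397.6 321.8] fartop [394.3 251.9]
-12 neartop [400.  302.4] nearbot [398.4 319.2] fartop [393.5 255.2]
0 neartop [400.2 294.9] nearbot [399.1 315.1] fartop [393.  259.6]
12 neartop [400.1 286.8] nearbot [399.6 309.6] fartop [392.5 264.9]
25 neartop [399.9 278.1] nearbot [400.  302.4] fartop [392.2 271.7]
obs neartop 289.2 bot 314.0 far 263.2
[[-0.02069543  0.05789255 -0.01723492]]
```

Emit:
send_rows(grip=[-1,-1,-1,-1,-1,-1], xyz=[[0,0,0.01],[0,0,0.02],[0,0,0.02],[0,0,0.02],[0,0,0.02],[0,0,0.02]], yaw=[0,0,0,0,0,0], grip_force=7)

```text
time_s: 3.47
ee_pos: [414.4, 215.3, 69.6]
ee_rot: [-179.9, 0.1, 90.7]
force: [0.1, 0.5, -6.1]
gripper_width: 49.9
gripper_force: 7.0
```

```bash
python3 - <<'E'
from h import *
g=grab('side'); s=env.state(); print(s['force'],s['torque'],s['ee_pos'],s['gripper_width'])
a=cv2.imread('pics/s1.png')[230:340,360:450]; b=cv2.cvtColor(np.asarray(g['frame'])[230:340,360:450],cv2.COLOR_RGB2BGR)
cv2.imwrite('pics/s2c.png',cv2.resize(np.hstack([a,b]),None,fx=4.4,fy=4.4))
E
```

```text
[-0.16302425 -0.62165412 -6.51932981] [-0.24556756  0.07610676  0.01631708] [414.3610829  215.22542137  69.58281496] 50.05194966958339
```

View pics/s2c.png

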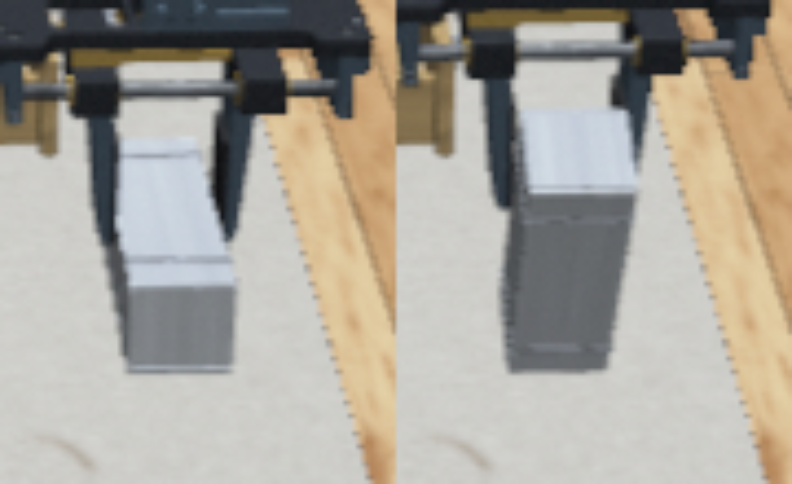

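The right half shows that at 7 N the tin swung to about 65–70° with the near (+y) end up and leaning towards +y, so the −y end is heavy; the gripper body stops it turning further from a centre grip. I lay it back down in an arc and regrip at the light (+y) end.

Emit:
send_rows(grip=[-1,-1,-1,-1,-1,-1,-1,-1], xyz=[[0,0,-0.006],[0,0.006,-0.009],[0,0.014,-0.012],[0,0.022,-0.015],[0,0.03,-0.019],[0,0.037,-0.024],[0,0.044,-0.029],[0,0.05,-0.035]], yaw=[0,0,0,0,0,0,0,0], grip_force=6)

```text
time_s: 4.18
ee_pos: [415.5, 268.3, 36.4]
ee_rot: [179.9, -0.3, 90.6]
force: [-2.4, 5.7, 5.6]
gripper_width: 50.0
gripper_force: 6.0
```

Emit:
send_rows(grip=[-1,-1,-1,-1,-1,0,1,1], xyz=[[0,0.004,-0.006],[0,0.008,-0.011],[0,0.012,-0.016],[0,0.015,-0.021],[0,0.016,-0.022],[0,0.016,-0.022],[0,0.016,-0.022],[0,0.016,-0.022]], yaw=[0,0,0,0,0,0,0,0])

```text
time_s: 4.85
ee_pos: [414.8, 281.4, 13.2]
ee_rot: [-180.0, 0.0, 90.7]
force: [-0.6, -0.7, -0.5]
gripper_width: 60.5
gripper_force: 0.0
```

```bash
python3 - <<'E'
from h import *
g=grab('top'); s=env.state(); print(s['force'],s['ee_pos'],s['gripper_width'])
h=grab('side')
a=cv2.resize(g['frame'][250:320,160:260],None,fx=4,fy=4)[:280]; b=cv2.resize(h['frame'][230:330,350:450],None,fx=4,fy=4)
c=np.zeros((400,800,3),np.uint8);c[:280,:400]=a;c[:,400:]=b
cv2.imwrite('pics/r.png',cv2.cvtColor(c,cv2.COLOR_RGB2BGR))
E
```

```text
[-0.97281846  0.12993223 -0.33925228] [414.87505005 281.43116833  13.20973962] 64.57039160279065
```

View pics/r.png

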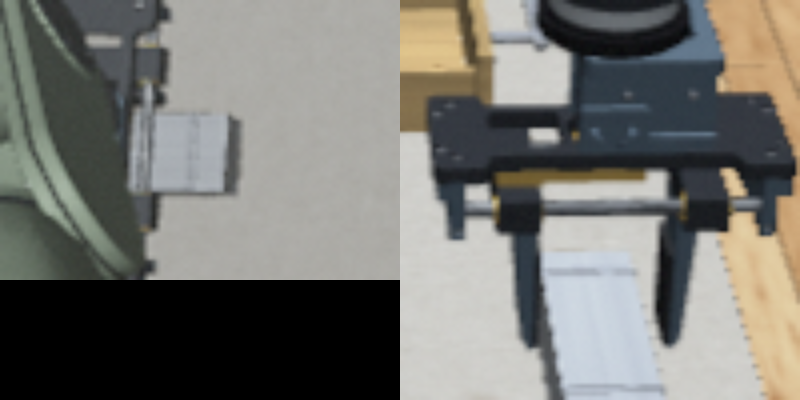

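Tin lies flat again; its far end is at about (217,288) in the top view, y≈218, so the light end is at y≈368.

Emit:
send_rows(grip=[1,1,1,1,1,1], xyz=[[0,0.02,0],[0,0.04,0],[0,0.06,-0.003],[0,0.068,-0.005],[0,0.068,-0.005],[0,0.068,-0.005]], yaw=[0,0,0,0,0,0])

```text
time_s: 5.45
ee_pos: [414.4, 349.0, 7.9]
ee_rot: [-179.9, 0.1, 90.8]
force: [-0.5, 0.8, -0.9]
gripper_width: 91.1
gripper_force: 0.0
```

Emit:
send_rows(grip=[0,-1,-1,-1,-1,-1,-1,-1], xyz=[[0,0,0],[0,0,0],[0,0,0],[0,0,0],[0,0,0],[0,0,0],[0,0,0],[0,0,0]], yaw=[0,0,0,0,0,0,0,0], grip_force=9)

```text
time_s: 6.12
ee_pos: [414.9, 349.5, 8.4]
ee_rot: [-180.0, 0.0, 90.7]
force: [-0.4, -0.4, 0.8]
gripper_width: 49.6
gripper_force: 9.0
```

Emit:
send_rows(grip=[-1,-1,-1,-1,-1,-1,-1,-1], xyz=[[0,0,0.015],[0,-0.003,0.03],[0,-0.008,0.045],[0,-0.016,0.06],[0,-0.026,0.075],[0,-0.038,0.09],[0,-0.053,0.105],[0,-0.075,0.12]], yaw=[0,0,0,0,0,0,0,0])

```text
time_s: 6.78
ee_pos: [413.9, 274.2, 127.5]
ee_rot: [-179.9, 0.1, 90.8]
force: [0.9, 1.5, -6.1]
gripper_width: 50.0
gripper_force: 9.0
```

```bash
python3 - <<'E'
from h import *
h=grab('side'); s=env.state(); print(s['time_s'],s['force'],s['torque'],s['ee_pos'],s['gripper_width'])
b=cv2.resize(h['frame'][180:380,330:480],None,fx=3,fy=3)
cv2.imwrite('pics/l.png',cv2.cvtColor(b,cv2.COLOR_RGB2BGR))
E
```

```text
6.8333 [-0.8982375  -1.76449391 -2.74329955] [-0.00327399  0.05689789  0.0132007 ] [414.72014    271.19200017 130.40728541] 49.64608414399041
```

View pics/l.png

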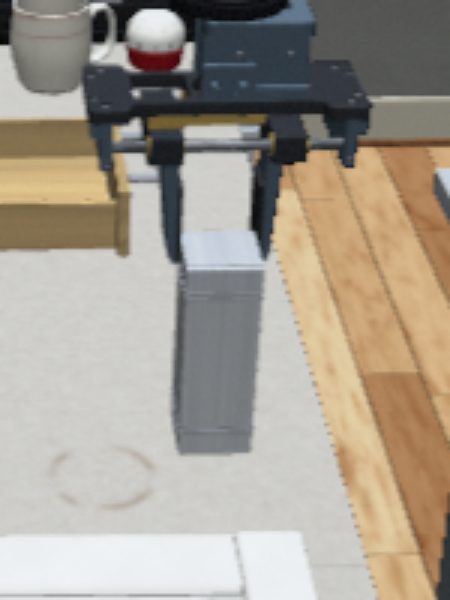

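The tin hangs nearly upright at the top-end grip (crop, rows 230–450). Raising and carrying it to the bay.

Emit:
send_rows(grip=[-1,-1,-1,-1,-1,-1,-1,-1], xyz=[[0,0,0.015],[0,0,0.035],[0,0,0.055],[0,-0.005,0.07],[0.003,-0.015,0.08],[0.008,-0.03,0.082],[0.014,-0.05,0.082],[0.021,-0.072,0.082]], yaw=[0,0,0,0,0,0,0,0], grip_force=11)

```text
time_s: 7.5
ee_pos: [435.3, 201.5, 209.2]
ee_rot: [-179.9, 0.1, 90.8]
force: [-0.4, -0.4, -6.5]
gripper_width: 50.0
gripper_force: 11.0
```

Emit:
send_rows(grip=[-1,-1,-1,-1,-1,-1,-1,-1], xyz=[[0.008,-0.025,0],[0.016,-0.05,0],[0.024,-0.075,0],[0.032,-0.1,0],[0.04,-0.125,0],[0.048,-0.15,0],[0.056,-0.175,0],[0.064,-0.2,0]], yaw=[0,0,0,0,0,0,0,0])

```text
time_s: 8.17
ee_pos: [499.1, 0.7, 208.8]
ee_rot: [-179.8, 0.0, 90.7]
force: [-0.2, -0.1, -5.9]
gripper_width: 49.7
gripper_force: 11.0
```

Emit:
send_rows(grip=[-1,-1,-1,-1,-1,-1,-1,-1], xyz=[[0.007,-0.023,0],[0.013,-0.042,0],[0.018,-0.058,0],[0.022,-0.07,0],[0.023,-0.077,0],[0.023,-0.079,0],[0.023,-0.079,0],[0.023,-0.079,0]], yaw=[0,0,0,0,0,0,0,0])

```text
time_s: 8.83
ee_pos: [522.4, -75.6, 210.0]
ee_rot: [-180.0, -0.1, 90.7]
force: [0.3, 0.6, -6.0]
gripper_width: 49.9
gripper_force: 11.0
```

```bash
python3 - <<'E'
from h import *
h=grab('side'); g=grab('top'); s=env.state(); print(s['time_s'],s['force'],s['torque'],s['ee_pos'],s['gripper_width'])
b=np.hstack([cv2.resize(h['frame'][60:290,210:410],None,fx=2,fy=2),cv2.resize(g['frame'][180:295,270:370],None,fx=4,fy=4)])
cv2.imwrite('pics/m.png',cv2.cvtColor(b,cv2.COLOR_RGB2BGR))
E
```

```text
8.9333 [ 0.37371549  0.50620263 -5.77242125] [-0.1034864   0.04036274  0.03394724] [522.64447537 -75.49120062 210.28582974] 50.007031809480694
```

View pics/m.png

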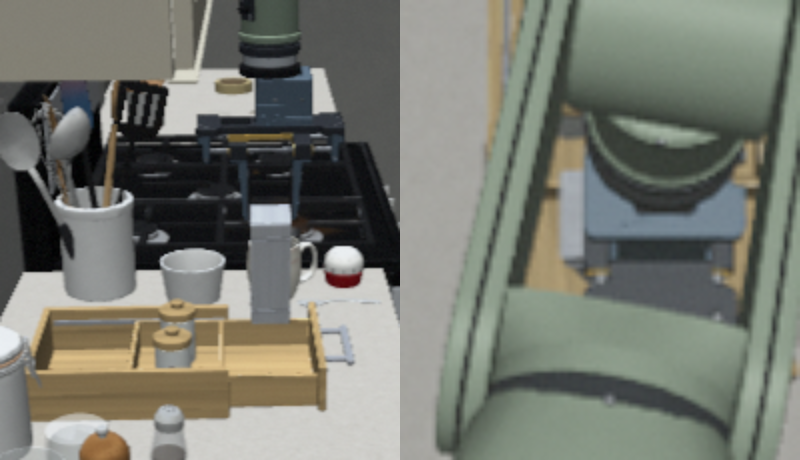

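The tin is over the bay, still tilted about 13° with its bottom towards +y (left edge at u≈310 in the top view). I set its edge down a bit towards −y, then move the grip +y to bring it upright.

Emit:
send_rows(grip=[-1,-1,-1,-1,-1,-1,-1,-1], xyz=[[0,-0.005,-0.015],[0,-0.012,-0.033],[0,-0.015,-0.05],[0,-0.015,-0.062],[0,-0.015,-0.068],[0,-0.015,-0.071],[0,-0.015,-0.073],[0,-0.015,-0.073]], yaw=[0,0,0,0,0,0,0,0])

```text
time_s: 9.6
ee_pos: [523.4, -91.1, 137.7]
ee_rot: [179.9, 0.0, 90.7]
force: [-0.0, 0.3, -5.2]
gripper_width: 49.7
gripper_force: 11.0
```

Emit:
send_rows(grip=[-1,-1,-1,-1], xyz=[[0,0,-0.002],[0,0,-0.004],[0,0,-0.006],[0,0,-0.006]], yaw=[0,0,0,0])

```text
time_s: 9.93
ee_pos: [522.7, -91.3, 131.1]
ee_rot: [-180.0, -0.0, 90.7]
force: [-0.9, 1.0, -5.6]
gripper_width: 49.8
gripper_force: 11.0
```

Emit:
send_rows(grip=[-1,-1,-1], xyz=[[0,0,-0.002],[0,0,-0.003],[0,0,-0.003]], yaw=[0,0,0])

```text
time_s: 10.18
ee_pos: [523.3, -91.6, 129.2]
ee_rot: [179.9, 0.0, 90.7]
force: [-1.1, -1.2, -0.3]
gripper_width: 50.1
gripper_force: 11.0
```

```bash
python3 - <<'E'
from h import *
h=grab('side'); s=env.state(); print(s['force'],s['ee_pos'])
cv2.imwrite('pics/n.png',cv2.cvtColor(cv2.resize(h['frame'][110:290,280:400],None,fx=3,fy=3),cv2.COLOR_RGB2BGR))
E
```

```text
[-1.12633217 -0.46795599  1.89733086] [523.33228836 -91.59896134 129.16659691]
```

View pics/n.png

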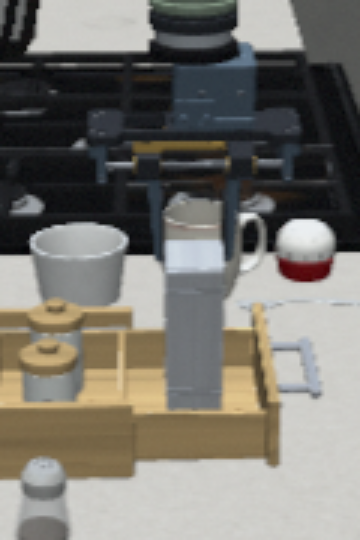

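The bottom edge is down in the bay (weight off the wrist); now bringing it upright and releasing by a little.

Emit:
send_rows(grip=[-1,-1,-1,-1,-1,-1,-1], xyz=[[0,0.005,0],[0,0.01,0],[0,0.015,0],[0,0.02,0],[0,0.024,-0.001],[0,0.024,-0.001],[0,0.024,-0.001]], yaw=[0,0,0,0,0,0,0], grip_force=7)

```text
time_s: 10.82
ee_pos: [523.8, -66.2, 128.3]
ee_rot: [179.9, -0.0, 90.8]
force: [-1.7, 1.1, 8.2]
gripper_width: 50.3
gripper_force: 7.0
```

Emit:
send_rows(grip=[-1,-1,0.25,0.35,0.35,0.35,0.35], xyz=[[0,0,0],[0,0,0],[0,0,0],[0,0,0],[0,0,0],[0,0,0],[0,0,0]], yaw=[0,0,0,0,0,0,0], grip_force=4)

```text
time_s: 11.4
ee_pos: [522.8, -67.2, 126.9]
ee_rot: [-180.0, -0.0, 90.7]
force: [-0.1, -0.5, 0.9]
gripper_width: 61.5
gripper_force: 0.0
```

Emit:
send_rows(grip=[0.6,0.6,0.6,0.6,0.6,0.6,0.6,0.6], xyz=[[0,0,0.0],[0,0,0.01],[0,0,0.03],[0,0,0.06],[0,0,0.09],[0,0,0.11],[-0.03,0,0.11],[-0.06,0,0.11]], yaw=[0,0,0,0,0,0,0,0])

```text
time_s: 12.07
ee_pos: [464.1, -67.6, 239.2]
ee_rot: [179.8, 0.0, 90.7]
force: [-0.4, -1.1, -1.4]
gripper_width: 73.0
gripper_force: 0.0
```

```bash
python3 - <<'E'
from h import *
h=grab('side'); g=grab('top'); s=env.state(); print(s['time_s'],s['force'],s['ee_pos'],s['ee_rot'])
b=np.hstack([cv2.resize(h['frame'][110:290,250:400],None,fx=2.5,fy=2.5),cv2.resize(g['frame'][180:300,280:380],None,fx=3.75,fy=3.75)])
cv2.imwrite('pics/o.png',cv2.cvtColor(b,cv2.COLOR_RGB2BGR))
E
```

```text
12.1667 [0.62590567 0.65633403 0.30736314] [459.33926134 -67.15370032 238.50255217] [-1.79947412e+02  3.53044474e-03  9.06895996e+01]
```

View pics/o.png

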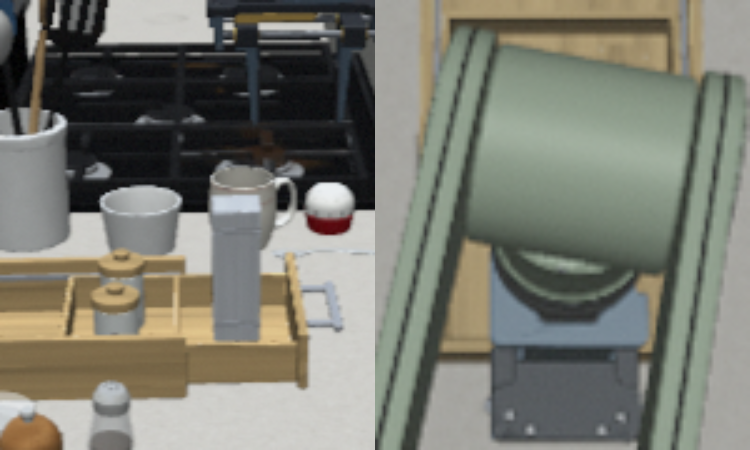

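The tin stands upright in the bay (side crop col ~237, rows 197–340), released. Now turn the gripper a quarter, close it, and go down in front of the handle.

Emit:
send_rows(grip=[-1,-1,-1,-1,-1,-1,-1,-1], xyz=[[-0.02,0,0],[-0.04,-0.002,0],[-0.06,-0.004,0],[-0.08,-0.006,0],[-0.1,-0.009,0],[-0.112,-0.009,0],[-0.112,-0.009,0],[-0.112,-0.009,0]], yaw=[-7,-14,-21,-28,-35,-42,-49,-56])

```text
time_s: 12.83
ee_pos: [351.0, -76.5, 238.2]
ee_rot: [179.9, -0.1, 34.3]
force: [0.1, 0.4, -0.0]
gripper_width: 22.5
gripper_force: 0.0
```

Emit:
send_rows(grip=[-1,-1,-1,-1,-1,-1,-1,-1], xyz=[[0,0,-0.02],[0,0,-0.045],[0,0,-0.075],[0,0,-0.105],[0,0,-0.135],[0,0,-0.165],[0,0,-0.19],[0,0,-0.2]], yaw=[-7,-14,-21,-28,-34,-34,-34,-34])

```text
time_s: 13.5
ee_pos: [349.7, -76.0, 35.0]
ee_rot: [-179.9, 0.2, 0.7]
force: [-1.0, -0.2, 0.1]
gripper_width: 0.1
gripper_force: 0.0
```

Emit:
send_rows(grip=[-1,-1,-1,-1], xyz=[[0.01,0,0],[0.02,0,0],[0.03,0,0],[0.035,0,0]], yaw=[0,0,0,0])

```text
time_s: 13.83
ee_pos: [390.1, -76.9, 38.7]
ee_rot: [179.9, -0.3, 0.7]
force: [-0.6, -0.0, 1.2]
gripper_width: 0.3
gripper_force: 0.0
```

Emit:
send_rows(grip=[-1,-1,-1,-1,-1,-1,-1,-1], xyz=[[0.002,0,0],[0.004,0,0],[0.006,0,0],[0.008,0,0],[0.01,0,0],[0.013,0,0],[0.016,0,0],[0.02,0,0]], yaw=[0,0,0,0,0,0,0,0])

```text
time_s: 14.5
ee_pos: [406.1, -76.3, 37.3]
ee_rot: [180.0, 0.0, 0.7]
force: [-0.4, -0.7, -0.7]
gripper_width: 0.3
gripper_force: 0.0
```

Emit:
send_rows(grip=[-1,-1,-1,-1,-1,-1,-1,-1], xyz=[[0.004,0,0],[0.008,0,0],[0.013,0,0],[0.018,0,0],[0.023,0,0],[0.028,0,0],[0.033,0,0],[0.038,0,0]], yaw=[0,0,0,0,0,0,0,0])

```text
time_s: 15.17
ee_pos: [442.9, -76.2, 37.0]
ee_rot: [-180.0, 0.2, 0.7]
force: [-3.3, 0.4, 2.9]
gripper_width: 0.2
gripper_force: 1.7
```

Emit:
send_rows(grip=[-1,-1,-1,-1,-1,-1,-1,-1], xyz=[[0.004,0,0],[0.008,0,0],[0.012,0,0],[0.016,0,0],[0.02,0,0],[0.023,0,0],[0.026,0,0],[0.029,0,0]], yaw=[0,0,0,0,0,0,0,0])

```text
time_s: 15.83
ee_pos: [473.0, -76.2, 37.1]
ee_rot: [-180.0, 0.0, 0.7]
force: [-3.7, 1.8, -0.8]
gripper_width: 0.3
gripper_force: 1.5
```

Emit:
send_rows(grip=[-1,-1,-1,-1,-1,-1], xyz=[[0.003,0,0],[0.006,0,0],[0.009,0,0],[0.012,0,0],[0.014,0,0],[0.015,0,0]], yaw=[0,0,0,0,0,0])

```text
time_s: 16.33
ee_pos: [488.7, -76.5, 37.3]
ee_rot: [180.0, -0.0, 0.7]
force: [-2.0, 1.4, -0.4]
gripper_width: 0.4
gripper_force: 1.2
```

```bash
python3 - <<'E'
from h import *
h=grab('side'); s=env.state(); print(s['force'],s['ee_pos'])
cv2.imwrite('pics/p.png',cv2.cvtColor(cv2.resize(h['frame'][140:290,210:400],None,fx=3,fy=3),cv2.COLOR_RGB2BGR))
E
```

```text
[-1.92844768  0.38812145 -0.6843504 ] [488.78625168 -76.58780658  37.37487695]
```

View pics/p.png

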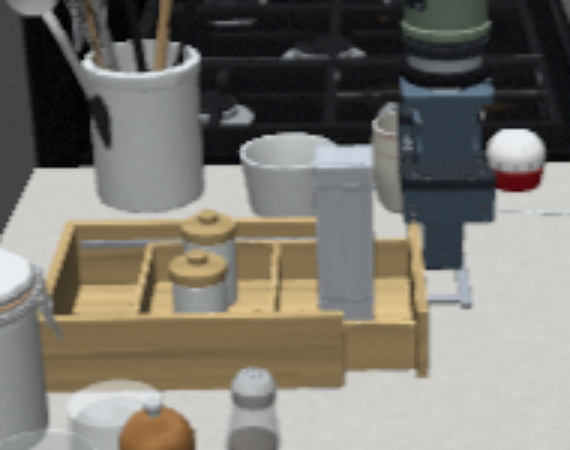

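```bash
python3 - <<'E'
from h import *
g=grab('side'); t=grab('top','t9.png'); P=np.linalg.inv(np.asarray(g['pose']))
def pr(p): c=P@np.append(p,1); u=g['cx']+g['fx']*c[0]/c[2];v=g['cy']+g['fy']*c[1]/c[2]; return np.round([(u-210)*3,(v-140)*3],0)
print('tcp',pr([488.8,-76.5,37.4]))
for x in(440,460,480,500,520): print(x,'bar near',pr([x,-26,53]),'far',pr([x,-126,53]))
# front panel near top corner at crop (425,315): plane y=25
p=np.asarray(g['pose']);d=p[:3,:3]@np.array([(210+425/3-g['cx'])/g['fx'],(140+315/3-g['cy'])/g['fy'],1]);o=p[:3,3]
print(o+d*(25-o[1])/d[1])
E
```

```text
tcp [439. 293.]
440 bar near [498. 302.] far [490. 253.]
460 bar near [475. 302.] far [469. 253.]
480 bar near [452. 303.] far [447. 253.]
500 bar near [429. 303.] far [425. 254.]
520 bar near [406. 303.] far [403. 254.]
[504.98530541  25.          67.49587193]
```

```bash
python3 - <<'E'
from h import *
im=cv2.imread('pics/p.png')[:,:,::-1].astype(int)
h=im.sum(2)//3; 
print('cols',list(range(418,486,6)))
for r in range(246,318,4): print(r,[(int(h[r,c]),int(im[r,c,0]-im[r,c,2])) for c in range(418,486,6)])
E
```

```text
cols [418, 424, 430, 436, 442, 448, 454, 460, 466, 472, 478, 484]
246 [(173, 72), (93, -9), (55, -20), (56, -20), (56, -18), (56, -21), (55, -20), (57, -21), (203, 5), (203, 5), (204, 4), (203, 3)]
250 [(168, 75), (70, -12), (57, -20), (57, -19), (55, -21), (54, -21), (57, -20), (57, -19), (204, 5), (204, 4), (204, 3), (203, 5)]
254 [(167, 76), (59, -6), (55, -20), (56, -20), (57, -20), (56, -20), (56, -20), (56, -20), (189, 3), (204, 6), (204, 5), (203, 6)]
258 [(166, 76), (70, 5), (56, -21), (55, -20), (56, -20), (55, -20), (57, -20), (58, -20), (191, 2), (205, 5), (204, 5), (203, 6)]
262 [(164, 74), (94, 24), (55, -21), (57, -20), (57, -20), (56, -21), (57, -21), (61, -20), (195, -3), (206, 5), (206, 4), (205, 5)]
266 [(163, 75), (109, 36), (50, -18), (51, -17), (56, -15), (61, -15), (58, -16), (79, -18), (190, -5), (206, 5), (204, 4), (205, 3)]
270 [(163, 75), (168, 35), (142, -3), (142, -2), (151, 0), (155, -1), (134, -4), (145, -21), (171, -10), (205, 4), (204, 4), (205, 4)]
274 [(161, 73), (192, 29), (207, 4), (203, 5), (205, 4), (204, 4), (175, 3), (180, -21), (176, -11), (20
[... 648 characters left out ...]
80, -22), (190, 2), (205, 4), (205, 4)]
298 [(166, 77), (174, 67), (187, -19), (184, -18), (182, -17), (183, -19), (180, -19), (182, -17), (179, -22), (194, -2), (206, 5), (204, 5)]
302 [(149, 69), (162, 71), (125, -6), (131, -6), (128, -5), (127, -6), (127, -6), (146, -7), (162, -16), (182, -2), (205, 5), (205, 5)]
306 [(140, 65), (160, 73), (164, 5), (184, 4), (183, 5), (184, 2), (184, 4), (161, 2), (112, -8), (174, 2), (204, 6), (204, 4)]
310 [(138, 62), (168, 77), (188, 13), (204, 6), (204, 5), (204, 5), (204, 5), (200, 5), (194, 2), (201, 5), (205, 5), (205, 5)]
314 [(89, 43), (105, 51), (181, 10), (207, 5), (206, 5), (204, 4), (203, 6), (204, 5), (204, 4), (203, 5), (204, 4), (204, 4)]
```

The finger is pushing the tray's front face: front outer face now at x≈503, with roughly 50–60 mm left. I keep pushing.

Emit:
send_rows(grip=[-1,-1,-1,-1,-1,-1,-1,-1], xyz=[[0.003,0,0],[0.007,0,0],[0.011,0,0],[0.015,0,0],[0.019,0,0],[0.023,0,0],[0.027,0,0],[0.03,0,0]], yaw=[0,0,0,0,0,0,0,0])

```text
time_s: 17.15
ee_pos: [518.7, -76.2, 37.3]
ee_rot: [-180.0, -0.0, 0.7]
force: [-2.2, 1.6, 0.7]
gripper_width: 0.3
gripper_force: 1.4
```

Emit:
send_rows(grip=[-1,-1,-1,-1,-1,-1], xyz=[[0.002,0,0],[0.004,0,0],[0.006,0,0],[0.008,0,0],[0.01,0,0],[0.01,0,0]], yaw=[0,0,0,0,0,0])

```text
time_s: 17.65
ee_pos: [528.7, -76.4, 37.2]
ee_rot: [180.0, -0.1, 0.7]
force: [-2.1, 1.3, -0.4]
gripper_width: 0.6
gripper_force: 0.6
```

```bash
python3 - <<'E'
from h import *
g=grab('side'); s=env.state(); print(s['force'],s['ee_pos'])
im=np.asarray(g['frame']).astype(int)
# yellow (wood) extent on side-wall rows: caddy side vs tray side / front
for r in (248,252,256,260): 
    row=im[r]; w=(row[:,0]-row[:,2]>30); c=np.where(w[215:400])[0]+215
    print(r,c.min(),c.max(), row[300:366,0][::3].tolist())
E
```

```text
[-1.47442685  1.02421874 -0.90789356] [528.65516934 -76.50000326  37.24915531]
248 223 336 [124, 126, 126, 124, 125, 125, 124, 124, 146, 159, 136, 112, 142, 207, 207, 208, 207, 207, 206, 208, 206, 205]
252 224 336 [121, 122, 122, 120, 121, 120, 121, 120, 107, 126, 126, 112, 139, 209, 206, 206, 206, 206, 205, 206, 205, 207]
256 224 336 [115, 117, 115, 118, 117, 120, 117, 117, 112, 133, 134, 119, 147, 208, 204, 207, 208, 206, 208, 206, 206, 207]
260 225 336 [122, 124, 124, 122, 125, 123, 123, 125, 114, 126, 127, 119, 138, 206, 205, 206, 206, 205, 207, 206, 207, 207]
```

Emit:
send_rows(grip=[-1,-1,-1,-1,-1,-1,-1], xyz=[[0.002,0,0],[0.004,0,0],[0.006,0,0],[0.008,0,0],[0.01,0,0],[0.012,0,0],[0.012,0,0]], yaw=[0,0,0,0,0,0,0])

```text
time_s: 18.28
ee_pos: [540.8, -76.4, 37.2]
ee_rot: [180.0, -0.1, 0.7]
force: [-0.6, 0.7, 0.5]
gripper_width: 0.6
gripper_force: 0.5
```

Emit:
send_rows(grip=[-1,-1,-1,-1,-1,-1], xyz=[[0.001,0,0],[0.002,0,0],[0.003,0,0],[0.004,0,0],[0.005,0,0],[0.005,0,0]], yaw=[0,0,0,0,0,0])

```text
time_s: 18.78
ee_pos: [545.3, -76.3, 37.2]
ee_rot: [180.0, -0.0, 0.7]
force: [-2.7, 1.1, 0.4]
gripper_width: 0.7
gripper_force: 0.9
```

Emit:
send_rows(grip=[-1,-1,-1,-1,-1,-1], xyz=[[0.001,0,0],[0.002,0,0],[0.003,0,0],[0.004,0,0],[0.005,0,0],[0.005,0,0]], yaw=[0,0,0,0,0,0])

```text
time_s: 19.28
ee_pos: [549.9, -76.2, 37.2]
ee_rot: [-180.0, 0.0, 0.7]
force: [-2.5, 2.2, 1.1]
gripper_width: -0.1
gripper_force: 1.4
```

```bash
python3 - <<'E'
from h import *
g=grab('side'); s=env.state(); print(s['force'],s['ee_pos'])
im=np.asarray(g['frame']).astype(int)
for r in (248,252,256,260): 
    row=im[r]; w=(row[:,0]-row[:,2]>30); c=np.where(w[215:400])[0]+215
    print(r,c.min(),c.max(), row[312:345,0].tolist())
E
```

```text
[-2.88792007  0.92473551  1.10455483] [549.91387999 -76.24088556  37.2149609 ]
248 223 327 [124, 124, 123, 126, 122, 124, 124, 123, 123, 125, 123, 125, 123, 124, 129, 131, 181, 206, 206, 206, 206, 206, 206, 208, 207, 207, 207, 205, 208, 206, 207, 207, 207]
252 224 327 [122, 121, 120, 120, 120, 120, 121, 121, 120, 120, 121, 118, 104, 108, 119, 119, 177, 205, 208, 206, 209, 208, 208, 208, 207, 207, 208, 209, 206, 206, 205, 205, 205]
256 224 327 [118, 119, 119, 118, 118, 118, 118, 118, 116, 119, 118, 115, 104, 117, 133, 132, 148, 189, 207, 206, 207, 207, 208, 209, 208, 207, 206, 207, 207, 207, 206, 207, 208]
260 225 327 [124, 123, 125, 123, 122, 121, 123, 123, 122, 124, 124, 123, 109, 119, 126, 121, 144, 190, 208, 207, 206, 206, 207, 206, 205, 205, 205, 207, 208, 207, 205, 204, 206]
```

Emit:
send_rows(grip=[-1,-1,-1,-1], xyz=[[0.001,0,0],[0.002,0,0],[0.003,0,0],[0.003,0,0]], yaw=[0,0,0,0])

```text
time_s: 19.67
ee_pos: [549.8, -76.2, 37.2]
ee_rot: [-180.0, 0.4, 0.7]
force: [-10.4, 0.2, 6.5]
gripper_width: 0.5
gripper_force: 4.7
```

Emit:
send_rows(grip=[-1,-1,-1,-1], xyz=[[0.001,0,0],[0.002,0,0],[0.002,0,0],[0.002,0,0]], yaw=[0,0,0,0])

```text
time_s: 20.0
ee_pos: [549.8, -76.2, 37.2]
ee_rot: [-180.0, 0.6, 0.7]
force: [-13.5, 1.9, 10.0]
gripper_width: 0.4
gripper_force: 6.8
```

Emit:
send_rows(grip=[-1,-1,-1,-1,-1,-1,-1,-1], xyz=[[-0.004,0,0],[-0.009,0,0],[-0.009,0,0.01],[-0.009,0,0.03],[-0.009,0,0.06],[-0.02,0,0.09],[-0.05,0,0.11],[-0.08,0,0.12]], yaw=[0,0,0,0,0,0,0,0])

```text
time_s: 20.67
ee_pos: [478.1, -77.1, 161.2]
ee_rot: [179.9, -0.5, 0.7]
force: [-0.1, 0.6, -0.6]
gripper_width: 0.2
gripper_force: 0.0
```

Emit:
send_rows(grip=[-1,-1,-1,-1], xyz=[[-0.03,0,0.02],[-0.05,0,0.04],[-0.06,0,0.05],[-0.06,0,0.05]], yaw=[0,0,0,0])

```text
time_s: 21.0
ee_pos: [416.0, -76.9, 210.6]
ee_rot: [179.9, -0.4, 0.7]
force: [0.7, 0.3, -0.3]
gripper_width: 0.6
gripper_force: 0.0
```

```bash
python3 - <<'E'
from h import *
g=grab('side'); s=env.state(); print(s['time_s'],s['force'],s['ee_pos'])
P=np.linalg.inv(np.asarray(g['pose'])); im=np.asarray(g['frame']).astype(int)
w=(im[248,:,0]-im[248,:,2]>30); c=np.where(w[215:400])[0]+215; print('front col',c.max())
def pr(p): q=P@np.append(p,1); return np.round([g['cx']+g['fx']*q[0]/q[2],g['cy']+g['fy']*q[1]/q[2]],1)
for n,p in dict(topnear=[620,-42,164],botnear=[620,-42,14]).items():
    print(n,pr(p),pr(np.add(p,[-50,0,0])))
p0=cv2.imread('pics/p.png')
for r in range(186,250,6):
    d=im[r,285:335]; m=np.where((d[:,0]-d[:,2]<12)&(d.sum(1)<560)&(d.sum(1)>360))[0]+285; print(r,m.min() if len(m) else None,m.max() if len(m) else None,len(m))
E
```

```text
21.05 [-0.11797899 -0.9899737  -0.0733063 ] [416.49783312 -76.78347305 208.97510217]
front col 327
topnear [305.7 199.4] [325.4 199.2]
botnear [307.4 251.6] [326.2 251.5]
186 294 319 8
192 290 321 11
198 291 334 27
204 291 320 19
210 291 319 25
216 293 328 18
222 293 310 18
228 293 310 18
234 293 310 18
240 293 334 20
246 None None 0
```

```bash
python3 -c "
from workcell import env
print(env.job_done())"
```

```text
the job is handed in; nothing more can be done
None
```

The job is handed in, verdict not shown: the tin's −y end proved heavy, it was set upright heavy end down in the front bay with the tray pushed to its stop, all at 21 s, and the last checks used pixel measurements only; I viewed 11 pictures, one over the limit of 10.

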